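# Refit a washed hob knob and hold it pressed in at ignition

## Task

The control knob of the bare gas-valve spindle on the two-burner hob has been washed and lies on the counter: pick it up, turn it so that the flat of its D-shaped bore matches the flat of the spindle, and push it fully home. Then do as for lighting a burner: press the knob all the way in against the spring while the valve is still off, and only then, keeping it pressed, turn it anticlockwise to the stop at the red mark. Finish holding: keep your grip on the knob and keep it pressed in at the stop, and leave the other burner's knob and everything else on the hob and the counter as they are.

Things in the scene. Friction and masses are not known exactly. Their poses are not given: they have to be found in the camera images.
- knob: the loose black hob knob, standing bore-down on the counter, 42 mm high, 60 g. Origin: centre of its underside, z up, +x towards its white pointer line. Round tapered skirt 54 mm across, 47 mm at its top 20 mm up; on it a grip bar 44 mm long (x), 16 mm wide (y), from 20 to 42 mm up: pinch it across y from above
- knob_seat (a point): closed end of the knob's bore, on its axis 16 mm above the underside; axes as the knob's. The bore opens in the underside: D-shaped, 13 mm round with a flat 2 mm from the axis on the +x (pointer) side, 16 mm deep, mouth widened 1.4 mm all round. Knob home = this point on spindle_tip, both x axes the same way
- spindle_tip (a point): centre of the top end of the bare brass valve spindle, upright on the hob's front strip, 24 mm above it, 104 mm above the counter unpressed; dark collar at its foot 3 mm high. D-shaped over its top 20 mm: 12 mm round, flat 1.5 mm from the axis. +x: the way the flat faces (towards the burners when off); z up. Moves with the spindle
- spindle_push (a joint): how far the spindle is pressed down against its spring, 0 to 0.005 m; 4 N to start, 8.5 N at the bottom. It springs back when let go
- spindle_turn (a joint): angle of the spindle: 0 off (black mark on the hob), grows anticlockwise seen from above to the stop at 1.22 rad (70 degrees, red mark); stays where left; friction 0.015 N m. The loose bore gives up to about 0.25 rad of play, so turn the knob a little past 1.22 to bring the spindle to the stop
- hob: tabletop gas hob, fixed, 460 (x) by 300 mm (y), top 80 mm above the counter. Origin: under the middle of the line of its two valves, which stand on the front strip 70 mm to either side along y; either may be the bare one. Front edge at x = -55 mm; burners and black pan supports (tops 125 mm above the counter) from x = 60 to 400 mm, a saucepan (to 211 mm) on the rear one
- other_knob (a joint): angle of the knob fitted on the other valve, 0 off; leave it off
- other_knob_top (a point): centre of the top of that fitted knob (same knob, its top 130 mm above the counter)
- ramekin: white ceramic ramekin, 72 mm across, 38 high, origin under its centre; leave it alone
- paste_tin: small tin of cleaning paste, green label, 60 mm across, 50 high, origin under its centre; leave it alone
- prep_bowl: small steel bowl, 110 mm across, 48 high, origin under its centre; leave it alone
- pastry_brush: pastry brush with a wooden handle, lying on the counter, origin under its middle; leave it alone
- spice_jar: spice jar, yellow label, red cap, 50 mm across, 90 high, origin under its centre; leave it alone
- steel_cup: steel cup, 72 mm across, 75 high, origin under its centre; leave it alone
Mind the look-alikes: they are no part of the job. Leave any blue look-alike of the knob alone.

How it is judged:
On the way, in this order (a step that is already met when the one before it is completed fails the run):
1. the knob is home on the spindle and pressed in, the valve still off (horizontal distance between knob_seat and spindle_tip below 0.003 m and z of knob_seat in the frame of spindle_tip below 0.003 m and angle between knob's own z axis and vertical below 0.1 rad and angle between the x axis of knob and the x axis of spindle_tip, either way round below 0.35 rad and value of joint spindle_push above 0.003 m and contact force between the fingers and knob above 3 N and value of joint spindle_turn below 0.35 rad), for 0.1 s.
2. still pressed in, the knob is turned to the ignition stop (horizontal distance between knob_seat and spindle_tip below 0.003 m and z of knob_seat in the frame of spindle_tip below 0.003 m and angle between knob's own z axis and vertical below 0.1 rad and angle between the x axis of knob and the x axis of spindle_tip, either way round below 0.35 rad and value of joint spindle_push above 0.003 m and contact force between the fingers and knob above 3 N and value of joint spindle_turn above 0.8 rad), for 0.2 s.
At the end, for the whole second after the job is handed in: knob home on the spindle (bore end and axis within 3 mm of its tip, upright within 0.1 rad, flats matched), spindle pressed in over 3 of 5 mm and turned over 0.8 of 1.22 rad, fingers bearing on the knob with over 3 N, other knob off (all of step 2 and value of joint other_knob below 0.25 rad); the arm keeps its last pose, push and grip.
It fails at once if the other burner's knob is turned on (0.25 rad) (value of joint other_knob above 0.25 rad).
It fails at once if something else on the hob or the counter is shoved more than 30 mm (distance of any of ramekin, paste_tin, prep_bowl, pastry_brush, spice_jar, steel_cup from where it was at the start of the episode above 0.03 m).
It also fails if it takes over 42 s, if anything falls off the work surface, if the arm or the gripper's body presses on something with over 40 N, if the wrist force passes 120 N, or if a joint passes its speed limit or range.

## Robot

A 6-joint arm with a two-finger parallel gripper is mounted at the origin on the work surface. World frame = base frame: x ahead of the robot, y to its left, z up, the work surface at z = 0. Lengths are in m, angles in rad, forces in N, time in s.
With the tool pointing down it reaches from about 0.3 to 0.875 m from the base axis. Payload 6.4 kg.
Tool frame: the origin (TCP) lies at the very end of the fingers, on their centre line; the grasp point (between the pads) lies 19 mm behind it; z points along the fingers, y is the line along which they close (so a half turn about z gives the same grasp; the last joint's range is limited). The gripper opens to 85 mm and grips with 20 to 120 N. Pads are 22 mm wide; open, the fingers measure 114 mm over their backs; the gripper's body (76 mm by 85 mm) begins 54 mm behind the grasp point. The pads swing forward as they close: fully open they stand 13 mm farther back than shut.
Start: joints at [1.08, 0.181, 1.607, -0, 1.354, -0.206], TCP at [0.162, 0.552, 0.231] pointing down, gripper open.
Joint ranges: [-2.99, 2.99], [-0.89, 2.07], [0.3, 2.58], [-1.14, 4.28], [0, 2.63], [-3.12, 3.12]. Speed limits (rad/s): [2.57, 2.57, 3.01, 3.14, 3.14, 3.14].

## Interface

Orientations are given as a unit quaternion [w, x, y, z].
In Python, from bench import ctrl gives the robot as it stands.
- The arm moves only by the tool jog_arm, never from a script. Its argument "series" is a list that holds one entry, the list of rows, each a list of 7 numbers: the shift along the tool's x, y, z in mm, then the turn, a rotation vector about the tool's x, y, z in rad, then the finger opening in mm, from 0 to 85.4. In form: [[[tx, ty, tz, rx, ry, rz, gripper], ...]]. A call has exactly 10 rows; each row shifts and turns the commanded pose from where the row before left it, along the tool's axes as they then stand; what a row does not reach is not made up. A row lasts 1/10 s, in which the tool goes at most 50 mm and 8.59 degrees, less where a joint would pass 70% of its speed; a pose out of reach is approached as far as the arm can. A call with a gripper value outside its range is refused whole. The fingers move at their own pace and stop on an object; the grip force is fixed at half the most. Time passes only in rows, so rows that do not move let the fingers close, or fill a call up. It gives the time, the measured TCP pose, the force, the opening and the grip force at its end, in the units of the state.
- ctrl.get_obs(): the state, without advancing time (a new reading comes with each control period).
- ctrl.camera(name): name is "side" or "top" or "wrist"; returns a dict with "frame" (480x640x3 uint8, blue, green, red), "z_map" (480x640 float32, m along the optical axis (not along the pixel's ray), 0 where there is no reading), "fx", "fy", "cx", "cy" (pixels), "xyz" and "rotation" of the camera in the world. Camera axes: x right, y down, z forward; pixel columns grow to the right and rows downward; lengths in m; the calibration is good to about 2 mm. The wrist camera is an equidistant fisheye: a pixel r from the principal point sees the ray r / f radians off the axis. A picture is of the moment at which its call begins.
- ctrl.hand_in(): hands the job in; it is judged then, once.
The state is a dict: "time_s": time; "q": joint angles; "dq": joint speeds; "joint_efforts": joint torques, N m; "eef_pos": TCP position; "eef_rot": TCP orientation; "wrist_force": force on the tool from outside, world axes, zero at the start; "torque": the same for the moment, N m; "opening": opening from 0.0 (shut) to 1.0 (fully open); "grasp_force": force on a finger pad.
Only numpy, scipy, OpenCV 4.12 (cv2) and the standard library are available. Lean on these libraries where they do the work, as an engineer would, in place of code of your own. Each camera call takes 0.05 s, during which the arm holds its last target. There are 200 camera calls.

## Working session

There is one attempt and no reset: what is moved stays moved. The work goes in short steps, Python scripts to look and compute and a tool call to move; the robot and the scene stay as the last step left them, time stands still between calls to the robot, and variables do not carry over. Pictures are saved under pics/ and viewed, at most 10 in all, crops included, and the job is handed in when it is done.

Besides the shell and the picture viewer there is one more tool, called after "Request:" as name([rows], argument=value, ...), one row to a line, values as JSON. jog_arm: Moves the arm, as the interface text tells. Its arguments: {"type":"object","properties":{"series":{"type":"array"}},"required":["series"]}

```bash
ls; mkdir -p pics
cat > h.py <<'E'
import numpy as np,cv2,pickle
from bench import ctrl
def cap(n,tag):
    c=ctrl.camera(n); pickle.dump(c,open(f'pics/{tag}.pkl','wb')); cv2.imwrite(f'pics/{tag}.png',c['frame']); return c
def load(tag): return pickle.load(open(f'pics/{tag}.pkl','rb'))
def world(c):
    v,u=np.mgrid[:480,:640]; z=c['z_map']
    p=np.stack([(u-c['cx'])/c['fx']*z,(v-c['cy'])/c['fy']*z,z],-1)
    R=np.array(c['rotation']); 
    return p@R.T+np.array(c['xyz'])
E
python3 - <<'E'
from h import *
a=cap('top','top0');b=cap('side','side0')
for c in (a,b): print(c['xyz'],np.array(c['rotation']).round(3).tolist(),c['fx'],c['cx'],c['cy'])
E
```

```text
pics
[ 0.39516993 -0.0725211   1.43836858] [-0.031, 0.711, -0.702, 0.029] 459.7256901250556 314.1528652224622 246.00408110452432
[ 0.15940513 -1.17002469  0.90751298] [-0.467, 0.869, -0.147, 0.068] 555.13878758288 318.70092311660676 247.6438854671012
```

View pics/top0.png

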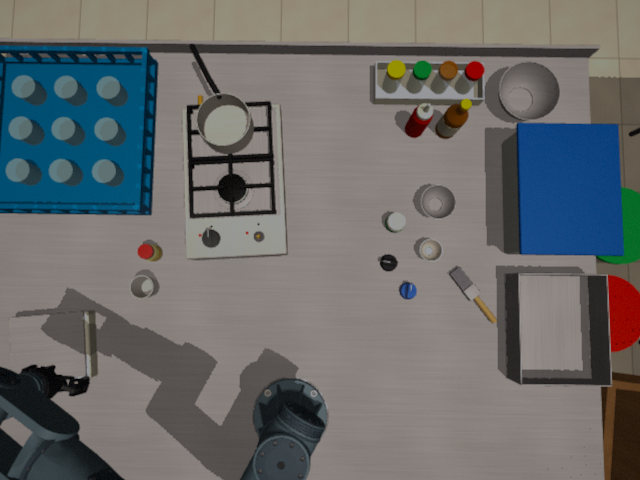

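View pics/side0.png

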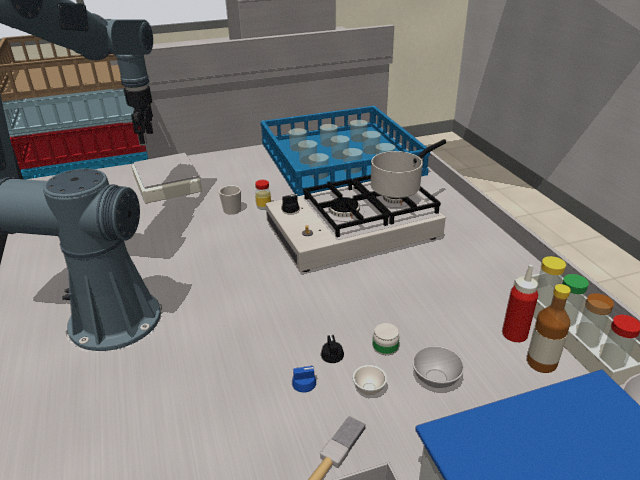

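Candidates in the top image are the black loose knob (388,262), the blue look-alike (408,290) and the fitted black knob on the hob (210,237). I choose (388,262). The bare spindle is at (259,237). The side image shows the same layout, with the knob at (332,350) and the spindle at (307,231).

Run:
```python
from h import *
c=load('top0');f=c['frame'];s=load('side0')
g=lambda f,u,v,h:cv2.resize(f[v-h:v+h,u-h:u+h],(400,400),interpolation=cv2.INTER_CUBIC)
cv2.imwrite('pics/crop0.png',np.hstack([g(f,388,262,20),g(f,259,237,20)]))
W=world(c)
print('counter z',np.median(W[300:340,340:380,2]))
def st(name,m):
    p=W[m]; print(name,m.sum(),p.mean(0).round(4),((p.min(0)+p.max(0))/2).round(4),p.max(0).round(4)-p.min(0).round(4),p[:,2].max().round(4))
def box(u0,u1,v0,v1):
    m=np.zeros((480,640),bool); m[v0:v1,u0:u1]=1; return m
z=W[...,2]
k=box(372,403,247,279)
st('knob all',k&(z>.008));st('bar',k&(z>.03))
hob=box(180,290,60,262)
print('hobz',np.median(W[222:228,225:245,2]))
st('spindle',box(250,268,227,247)&(z>.095))
st('collar',box(250,268,227,247)&(z>.083))
st('okn',box(195,225,222,252)&(z>.115))
# hob front strip edges
m=box(175,300,217,265)&(z>.07)&(z<.09); p=W[m][:,:2].astype(np.float32); print('strip',cv2.minAreaRect(p),cv2.boxPoints(cv2.minAreaRect(p)).round(3).tolist())
p=W[k&(z>.03)][:,:2].astype(np.float32); print('barrect',cv2.minAreaRect(p))
# white pointer
vv,uu=np.nonzero(k&(f.min(2)>110)&(z>.008))
print('white',[(u,v,W[v,u].round(3).tolist()) for u,v in zip(uu,vv)])
print(ctrl.get_obs())
```

```text
Traceback (most recent call last):
  File "h.py", line 10, in world
    return p@R.T+np.array(c['xyz'])
           ~^~~~
ValueError: matmul: Input operand 1 has a mismatch in its core dimension 0, with gufunc signature (n?,k),(k,m?)->(n?,m?) (size 4 is different from 3)
```

View pics/crop0.png

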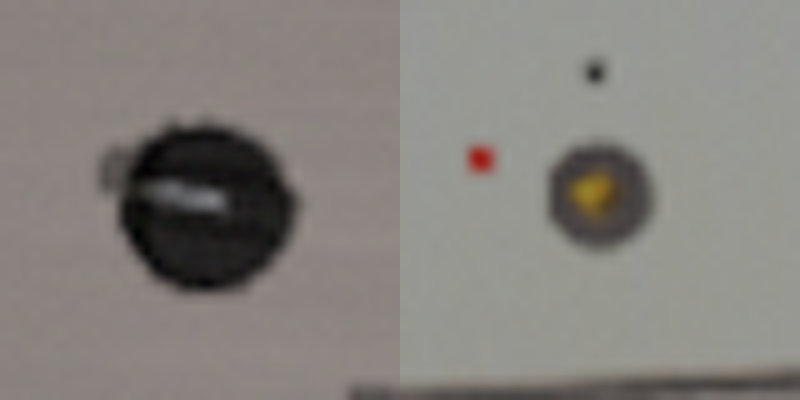

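The crop shows the black knob with its white line running from about the centre (388,262) to the left edge (≈381.5,260.5), so the pointer faces image left. On the right is the brass spindle on its dark collar, with the black mark above it (burner side) and the red mark to the left.

```bash
sed -i "s/R=np.array(c\['rotation'\]); /q=np.array(c['rotation']); from scipy.spatial.transform import Rotation as Ro; R=Ro.from_quat(q[[1,2,3,0]]).as_matrix()/" h.py
python3 - <<'E'
from h import *
c=load('top0');f=c['frame'];s=load('side0')
W=world(c)
print('counter z',np.median(W[300:340,340:380,2]))
def st(name,m):
    p=W[m]
    if len(p)==0: print(name,'none');return
    print(name,m.sum(),p.mean(0).round(4),((p.min(0)+p.max(0))/2).round(4),(p.max(0)-p.min(0)).round(4),p[:,2].max().round(4))
def box(u0,u1,v0,v1):
    m=np.zeros((480,640),bool); m[v0:v1,u0:u1]=1; return m
z=W[...,2]
k=box(372,403,247,279)
st('knob all',k&(z>.008));st('bar',k&(z>.03))
print('hobz',np.median(W[222:228,225:245,2]))
st('spindle',box(250,268,227,247)&(z>.095))
st('collar',box(250,268,227,247)&(f.max(2)<120))
hs=box(250,268,227,247);b=f.astype(int);st('brass',hs&(b[...,2]-b[...,0]>50))
st('okn',box(195,225,222,252)&(z>.115))
st('red',box(243,256,225,240)&(b[...,2]-b[...,1]>60)); st('black',box(255,263,221,228)&(b.max(2)<100))
m=box(175,300,217,265)&(z>.07)&(z<.09); p=W[m][:,:2].astype(np.float32); print('strip',cv2.boxPoints(cv2.minAreaRect(p)).round(3).tolist())
p=W[k&(z>.03)][:,:2].astype(np.float32); print('barrect',cv2.minAreaRect(p))
w=k&(f.min(2)>90)&(z>.03); p=W[w]; print('white',p.round(3).tolist())
o=ctrl.get_obs();print(o['eef_pos'],o['eef_rot'],o['opening'],o['time_s'])
W=world(s);z=W[...,2];b=s['frame'].astype(int)
st('S knob',box(315,350,328,366)&(z>.008));st('S bar',box(315,350,328,366)&(z>.03))
st('S spindle',box(297,318,220,240)&(z>.088))
st('S spindle top',box(297,318,220,240)&(z>.1))
E
```

```text
counter z -0.0007851195359523944
knob all 220 [ 0.466  -0.2982  0.0324] [ 0.4479 -0.1983  0.7233] [0.1055 0.2515 1.4302] 1.4384
bar 81 [ 0.4659 -0.2975  0.0575] [ 0.436  -0.1976  0.7351] [0.0817 0.2501 1.4066] 1.4384
hobz 0.0790411755702699
spindle 12 [0.4995 0.0528 0.4365] [0.4656 0.0147 0.7676] [0.1409 0.1743 1.3416] 1.4384
collar 84 [0.5371 0.0962 0.0833] [0.5379 0.0963 0.0886] [0.0303 0.0275 0.0296] 0.1034
brass 13 [0.5366 0.0972 0.0944] [0.537  0.0979 0.0942] [0.013  0.0116 0.0274] 0.108
okn 106 [0.5188 0.216  0.2017] [0.4719 0.0848 0.7768] [0.1534 0.3146 1.3232] 1.4384
red 4 [0.5478 0.1324 0.0808] [0.5477 0.1324 0.0809] [0.0032 0.0029 0.003 ] 0.0824
black 2 [0.5755 0.0991 0.0786] [0.5755 0.0991 0.0786] [0.0028 0.0001 0.0016] 0.0795
strip [[0.4690000116825104, 0.31700000166893005], [0.4749999940395355, 0.014000000432133675], [0.5979999899864197, 0.01600000075995922], [0.5920000076293945, 0.3190000057220459]]
barrect ((0.440635621547699, -0.1956946849822998), (0.02695348672568798, 0.26120665669441223), 14.368624687194824)
white [[0.47, -0.285, 0.044], [0.471, -0.288, 0.041], [0.471, -0.291, 0.04], [0.471, -0.295, 0.037], [0.471, -0.297, 0.041], [0.468, -0.291, 0.045], [0.468, -0.294, 0.043], [0.468, -0.297, 0.04], [0.462, -0.322, 0.04], [0.459, -0.321, 0.043], [0.395, -0.073, 1.438]]
[0.16130848 0.55139344 0.2304927 ] [-2.68040723e-04  1.41946786e-01  9.89873972e-01 -7.46780642e-04] 0.997480931842729 0.1
S knob 391 [ 0.4584 -0.3219  0.0408] [ 0.3254 -0.7225  0.4578] [0.3319 0.8951 0.8994] 0.9075
S bar 139 [ 0.4496 -0.3467  0.0829] [ 0.3177 -0.7225  0.4688] [0.3166 0.8951 0.8773] 0.9075
S spindle 16 [0.533  0.0961 0.0973] [0.5328 0.0956 0.0978] [0.009  0.0192 0.0135] 0.1046
S spindle top 5 [0.5324 0.0936 0.1029] [0.5321 0.0954 0.1028] [0.0075 0.0188 0.0036] 0.1046
```

```bash
cat >> h.py <<'E'
from scipy.spatial.transform import Rotation as Ro
def Rt(psi):
    c,s=np.cos(psi),np.sin(psi); return Ro.from_matrix(np.array([[-s,c,0],[c,s,0],[0,0,-1]]))
def pose():
    o=ctrl.get_obs(); q=np.array(o['eef_rot']); return np.array(o['eef_pos']),Ro.from_quat(q[[1,2,3,0]])
def psi(R): y=R.as_matrix()[:,1]; return np.arctan2(y[1],y[0])
def plan(p,yaw,n,start=None):
    p0,R0=start or pose(); p0=np.array(p0);p=np.array(p); R1=Rt(yaw); rv=(R0.inv()*R1).as_rotvec(); R=R0
    for i in range(n):
        Rn=R0*Ro.from_rotvec(rv*(i+1)/n); t=R.inv().apply((p-p0)/n)*1000
        print(t.round(1).tolist(),(rv/n).round(4).tolist()); R=Rn
    return p,R1
E
python3 - <<'E'
from h import *
s=plan((.42,.12,.23),.2,11)
plan((.467,-.30,.21),-.157,9,s)
E
```

```text
[-33.6, -31.0, 0.1] [-0.0001, 0.0001, 0.0987]
[-36.5, -27.6, 0.1] [-0.0001, 0.0001, 0.0987]
[-39.0, -23.8, 0.1] [-0.0001, 0.0001, 0.0987]
[-41.2, -19.9, 0.1] [-0.0001, 0.0001, 0.0987]
[-42.9, -15.7, 0.1] [-0.0001, 0.0001, 0.0987]
[-44.3, -11.4, 0.1] [-0.0001, 0.0001, 0.0987]
[-45.2, -7.0, 0.1] [-0.0001, 0.0001, 0.0987]
[-45.7, -2.5, 0.1] [-0.0001, 0.0001, 0.0987]
[-45.7, 2.0, 0.0] [-0.0001, 0.0001, 0.0987]
[-45.3, 6.5, 0.0] [-0.0001, 0.0001, 0.0987]
[-44.4, 10.9, 0.0] [-0.0001, 0.0001, 0.0987]
[-46.8, -4.2, 2.2] [0.0, 0.0, 0.0397]
[-46.9, -2.3, 2.2] [0.0, 0.0, 0.0397]
[-47.0, -0.4, 2.2] [0.0, 0.0, 0.0397]
[-46.9, 1.4, 2.2] [0.0, 0.0, 0.0397]
[-46.8, 3.3, 2.2] [0.0, 0.0, 0.0397]
[-46.7, 5.1, 2.2] [0.0, 0.0, 0.0397]
[-46.4, 7.0, 2.2] [0.0, 0.0, 0.0397]
[-46.1, 8.8, 2.2] [0.0, 0.0, 0.0397]
[-45.7, 10.6, 2.2] [0.0, 0.0, 0.0397]
```

Request:
jog_arm([
  [[-33.6,-31,0,0,0,0.0987,85],[-36.5,-27.6,0,0,0,0.0987,85],[-39,-23.8,0,0,0,0.0987,85],[-41.2,-19.9,0,0,0,0.0987,85],[-42.9,-15.7,0,0,0,0.0987,85],[-44.3,-11.4,0,0,0,0.0987,85],[-45.2,-7,0,0,0,0.0987,85],[-45.7,-2.5,0,0,0,0.0987,85],[-45.7,2,0,0,0,0.0987,85],[-45.3,6.5,0,0,0,0.0987,85]],
])

```text
time_s: 1.1
eef_pos: [0.3972, 0.1579, 0.2312]
eef_rot: [0.0, 0.596, 0.803, 0.0]
wrist_force: [0.2, 0.5, 0.6]
opening: 0.993
grasp_force: 0.0
```

Request:
jog_arm([
  [[-44.4,10.9,0,0,0,0.0987,85],[-46.8,-4.2,2.2,0,0,0.04,85],[-46.9,-2.3,2.2,0,0,0.04,85],[-47,-0.4,2.2,0,0,0.04,85],[-46.9,1.4,2.2,0,0,0.04,85],[-46.8,3.3,2.2,0,0,0.04,85],[-46.7,5.1,2.2,0,0,0.04,85],[-46.4,7,2.2,0,0,0.04,85],[-46.1,8.8,2.2,0,0,0.04,85],[-45.7,10.6,2.2,0,0,0.04,85]],
])

```text
time_s: 2.1
eef_pos: [0.4664, -0.3014, 0.211]
eef_rot: [-0.0, 0.762, 0.648, 0.0]
wrist_force: [-0.5, 0.5, -0.9]
opening: 0.993
grasp_force: 0.0
```

Run:
```python
from h import *
o=ctrl.get_obs();print(o['eef_pos'],psi(pose()[1]),o['q'],o['wrist_force'])
c=cap('wrist','w1'); print(c['xyz'],c['rotation'],c['fx'],c['fy'],c['cx'],c['cy'])
```

```text
[ 0.46639573 -0.30139666  0.21100378] -0.16172110926633285 [-7.87566754e-01  1.56463537e-01  1.67738434e+00  1.59219738e-04
  1.30835715e+00 -6.25886901e-01] [-0.53929279  0.4500657  -0.91278697]
[ 0.47757225 -0.22844374  0.35416833] [ 0.14456873  0.9862261  -0.07953489 -0.01149618] 371.64829954431775 371.64829954431775 321.33949777988767 235.23179562308619
```

View pics/w1.png

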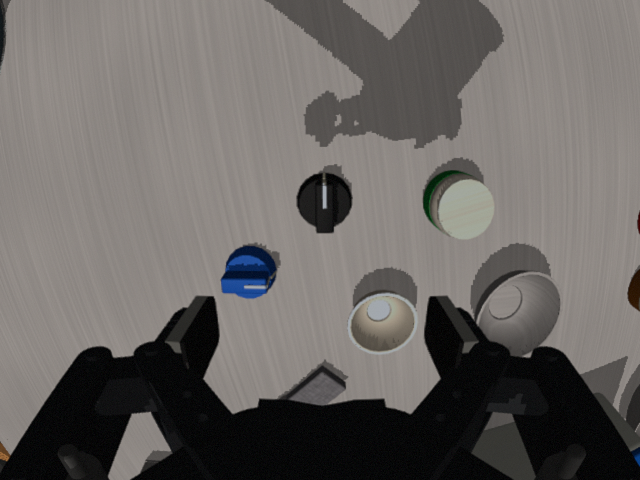

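Wrist view: black knob at (325,200), its white line pointing up the image (325,178→208). The blue decoy is at (248,272), the ramekin at (382,320) and the tin at (465,207).

```bash
cat >> h.py <<'E'
def fworld(c):
    v,u=np.mgrid[:480,:640].astype(float); x=u-c['cx'];y=v-c['cy']; r=np.hypot(x,y)+1e-9; th=r/c['fx']
    z=c['z_map']; t=np.tan(th)*z; p=np.stack([x/r*t,y/r*t,z],-1)
    q=np.array(c['rotation']); return p@Ro.from_quat(q[[1,2,3,0]]).as_matrix().T+np.array(c['xyz'])
def bx(u0,u1,v0,v1):
    m=np.zeros((480,640),bool); m[v0:v1,u0:u1]=1; return m
E
python3 - <<'E'
from h import *
c=load('w1');W=fworld(c);f=c['frame'].astype(int);z=W[...,2];g=(c['z_map']>0.02)&(z<.06)
print('counter',np.median(z[100:150,200:280]))
k=bx(293,356,168,240)&g
def st(n,m):
    p=W[m]; r=cv2.minAreaRect(p[:,:2].astype(np.float32)); print(n,m.sum(),p.mean(0).round(4),p[:,2].max().round(4),cv2.boxPoints(r).round(4).tolist(),np.round(r[0],4),np.round(r[1],4))
st('skirt',k&(z>.006)&(f.max(2)<100)); st('top',k&(z>.037))
m=k&(z>.037);p=W[m][:,:2];q=p-p.mean(0);w,V=np.linalg.eigh(q.T@q);print('bar angle',np.arctan2(V[1,1],V[0,1]))
wm=k&(f.min(2)>110)&(z>.037); p=W[wm];print(wm.sum(),p.mean(0))
q=p[:,:2]-p[:,:2].mean(0);w,V=np.linalg.eigh(q.T@q);print('line angle',np.arctan2(V[1,1],V[0,1]))
(x,y),r=cv2.minEnclosingCircle(W[k&(z>.004)&(z<.03)&(f.max(2)<100)][:,:2].astype(np.float32));print('circ',x,y,r)
E
```

```text
counter 0.0005231844934796837
skirt 2350 [ 0.4695 -0.2945  0.0273] 0.0454 [[0.43950000405311584, -0.31470000743865967], [0.49129998683929443, -0.32260000705718994], [0.4984999895095825, -0.275299996137619], [0.44670000672340393, -0.267300009727478]] [ 0.469 -0.295] [0.0479 0.0524]
top 918 [ 0.469  -0.2967  0.0425] 0.0454 [[0.4577000141143799, -0.3174000084400177], [0.4731999933719635, -0.3199000060558319], [0.48010000586509705, -0.2761000096797943], [0.46459999680519104, -0.2736999988555908]] [ 0.4689 -0.2968] [0.0443 0.0157]
bar angle 1.4243399124132503
70 [ 0.47046787 -0.28673256  0.04313611]
line angle 1.4254098266294868
circ 0.46887874603271484 -0.29753056168556213 0.02701837383210659
```

Run:
```python
from h import *
s=plan((.4689,-.297,.08),-.146,4)
plan((.4689,-.297,.023),-.146,6,s)
```

```text
[3.0, 0.1, 32.6] [0.0002, 0.001, -0.0053]
[3.0, 0.2, 32.7] [0.0002, 0.001, -0.0053]
[2.9, 0.2, 32.7] [0.0002, 0.001, -0.0053]
[2.9, 0.2, 32.7] [0.0002, 0.001, -0.0053]
[0.0, 0.0, 9.5] [0.0, 0.0, 0.0]
[0.0, 0.0, 9.5] [0.0, 0.0, 0.0]
[0.0, 0.0, 9.5] [0.0, 0.0, 0.0]
[0.0, 0.0, 9.5] [0.0, 0.0, 0.0]
[0.0, 0.0, 9.5] [0.0, 0.0, 0.0]
[0.0, 0.0, 9.5] [0.0, 0.0, 0.0]
```

Run:
```python
from h import *
p,R=pose();print(p,R.as_matrix().round(4),ctrl.get_obs()['time_s'],ctrl.get_obs()['dq'])
```

```text
[ 0.46638523 -0.30823645  0.21064013] [[ 1.665e-01  9.860e-01  0.000e+00]
 [ 9.860e-01 -1.665e-01 -4.100e-03]
 [-4.000e-03  7.000e-04 -1.000e+00]] 2.15 [ 0.05562045 -0.06998893  0.08249298  0.00556274  0.02293779  0.03579792]
```

Request:
jog_arm([
  [[3,0,28,0,0.001,-0.0053,40],[3,0,28,0,0.001,-0.0053,40],[3,0,28,0,0.001,-0.0053,40],[3,0,28,0,0.001,-0.0053,40],[0,0,0,0,0,0,40],[0,0,0,0,0,0,40],[0,0,0,0,0,0,40],[0,0,0,0,0,0,40],[0,0,0,0,0,0,40],[0,0,0,0,0,0,40]],
])

```text
time_s: 3.15
eef_pos: [0.4689, -0.2879, 0.1004]
eef_rot: [-0.001, 0.754, 0.656, 0.002]
wrist_force: [-0.2, 0.3, 0.7]
opening: 0.47
grasp_force: 0.0
```

```bash
cat > meas.py <<'E'
from h import *
import sys
c=cap('wrist',sys.argv[1]);W=fworld(c);f=c['frame'].astype(int);z=W[...,2]
k=(c['z_map']>0.02)&(np.hypot(W[...,0]-.469,W[...,1]+.297)<.032)
m=k&(z>.036)&(z<.05);p=W[m][:,:2];q=p-p.mean(0);w,V=np.linalg.eigh(q.T@q);r=cv2.minAreaRect(p.astype(np.float32))
print('bar',m.sum(),np.round(r[0],4),np.round(r[1],4),np.arctan2(V[1,1],V[0,1]),z[m].max())
m=k&(z>.005)&(z<.045)&(f.max(2)<100);print('circ',cv2.minEnclosingCircle(W[m][:,:2].astype(np.float32)))
print(pose()[0],psi(pose()[1]),pose()[1].as_matrix()[:,2])
E
python3 meas.py w2
python3 -c "
from h import *
plan((.469,-.297,.023),-.146,6)"
```

```text
bar 1903 [ 0.4691 -0.297 ] [0.0447 0.016 ] 1.4309929985638865 0.04458785959208075
circ ((0.4688386917114258, -0.2966592311859131), 0.026666348800063133)
[ 0.46880609 -0.28778085  0.10012664] -0.13856194208890296 [ 0.00129784  0.00322934 -0.99999394]
[-1.6, 0.2, 12.8] [0.0001, -0.0006, 0.0012]
[-1.6, 0.2, 12.9] [0.0001, -0.0006, 0.0012]
[-1.5, 0.2, 12.9] [0.0001, -0.0006, 0.0012]
[-1.5, 0.2, 12.9] [0.0001, -0.0006, 0.0012]
[-1.5, 0.2, 12.9] [0.0001, -0.0006, 0.0012]
[-1.5, 0.3, 12.9] [0.0001, -0.0006, 0.0012]
```

View pics/w2.png

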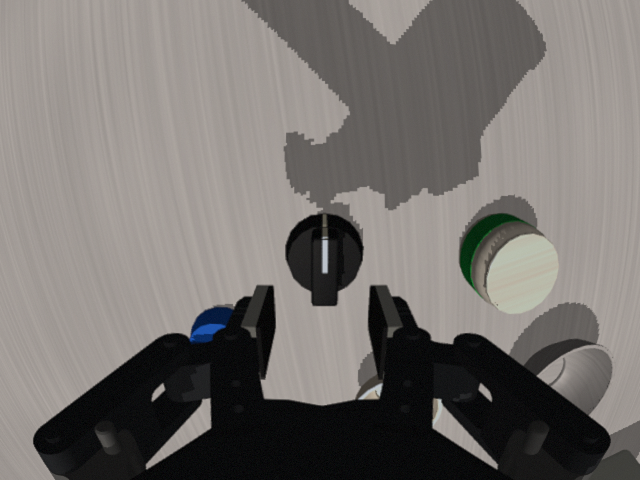

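Wrist view: the knob at (325,253) is centred between the half-closed pads, with its pointer line vertical. The blue decoy (213,325) and the tin (515,270) are clear of the fingers.

Request:
jog_arm([
  [[-1.6,0.2,12.9,0,-0.0006,0.0008,40],[-1.6,0.2,12.9,0,-0.0006,0.0008,40],[-1.5,0.2,12.9,0,-0.0006,0.0008,40],[-1.5,0.2,12.9,0,-0.0006,0.0008,40],[-1.5,0.2,12.9,0,-0.0006,0.0008,40],[-1.5,0.2,12.5,0,-0.0006,0.0008,40],[0,0,0,0,0,0,40],[0,0,0,0,0,0,40],[0,0,0,0,0,0,40],[0,0,0,0,0,0,40]],
])

```text
time_s: 4.2
eef_pos: [0.469, -0.297, 0.0233]
eef_rot: [0.001, 0.756, 0.655, 0.0]
wrist_force: [-0.6, -0.2, -0.1]
opening: 0.465
grasp_force: 0.0
```

Request:
jog_arm([
  [[0,0,0,0,0,0,0],[0,0,0,0,0,0,0],[0,0,0,0,0,0,0],[0,0,0,0,0,0,0],[0,0,0,0,0,0,0],[0,0,0,0,0,0,0],[0,0,0,0,0,0,0],[0,0,0,0,0,0,0],[0,0,0,0,0,0,0],[0,0,0,0,0,0,0]],
])

```text
time_s: 5.2
eef_pos: [0.469, -0.297, 0.0232]
eef_rot: [0.001, 0.756, 0.655, 0.0]
wrist_force: [0.0, 0.4, 5.4]
opening: 0.17
grasp_force: 59.6
```

```bash
python3 meas.py w3
python3 - <<'E'
from h import *
p,R=pose();
s=plan((.469,-.295,.21),-.1435,6)
s=plan((.48,-.10,.21),-.5,4,s); s=plan((.48,0.01,.21),-1.2,6,s);s=plan((.48,0.06,.21),-1.45,4,s)
E
```

```text
bar 5248 [ 0.4688 -0.2971] [0.0414 0.0412] 1.4224053090082849 0.04999423880765755
circ ((0.46830475330352783, -0.29655325412750244), 0.02663196250796318)
[ 0.46896281 -0.29699746  0.02320341] -0.14322468508056896 [ 9.67516283e-04 -4.62159550e-04 -9.99999425e-01]
[0.3, -0.0, -31.1] [0.0002, 0.0001, 0.0]
[0.3, -0.0, -31.1] [0.0002, 0.0001, 0.0]
[0.3, -0.0, -31.1] [0.0002, 0.0001, 0.0]
[0.3, -0.0, -31.1] [0.0002, 0.0001, 0.0]
[0.3, -0.0, -31.1] [0.0002, 0.0001, 0.0]
[0.3, -0.0, -31.1] [0.0002, 0.0001, 0.0]
[48.6, -4.2, 0.0] [0.0, 0.0, 0.0891]
[48.1, -8.6, 0.0] [0.0, 0.0, 0.0891]
[47.1, -12.8, 0.0] [0.0, 0.0, 0.0891]
[45.8, -17.0, 0.0] [0.0, 0.0, 0.0891]
[16.1, -8.8, 0.0] [0.0, 0.0, 0.1167]
[15.0, -10.6, 0.0] [0.0, 0.0, 0.1167]
[13.6, -12.3, 0.0] [0.0, 0.0, 0.1167]
[12.1, -13.8, 0.0] [0.0, 0.0, 0.1167]
[10.4, -15.1, 0.0] [0.0, 0.0, 0.1167]
[8.6, -16.2, 0.0] [0.0, 0.0, 0.1167]
[4.5, -11.7, 0.0] [0.0, 0.0, 0.0625]
[3.8, -11.9, 0.0] [0.0, 0.0, 0.0625]
[3.0, -12.1, 0.0] [0.0, 0.0, 0.0625]
[2.3, -12.3, 0.0] [0.0, 0.0, 0.0625]
```

Request:
jog_arm([
  [[0.3,0,-31,0.0002,0.0001,0,0],[0.3,0,-31,0.0002,0.0001,0,0],[0.3,0,-31,0.0002,0.0001,0,0],[0.3,0,-31,0.0002,0.0001,0,0],[0.3,0,-31,0.0002,0.0001,0,0],[0.3,0,-31,0.0002,0.0001,0,0],[48.6,-4.2,0,0,0,0.0891,0],[48.1,-8.6,0,0,0,0.0891,0],[47.1,-12.8,0,0,0,0.0891,0],[45.8,-17,0,0,0,0.0891,0]],
])

```text
time_s: 6.25
eef_pos: [0.4792, -0.0981, 0.2084]
eef_rot: [-0.001, 0.861, 0.508, -0.0]
wrist_force: [1.6, -0.3, -1.0]
opening: 0.17
grasp_force: 58.9
```

Request:
jog_arm([
  [[16.1,-8.8,0,0,0,0.1167,0],[15,-10.6,0,0,0,0.1167,0],[13.6,-12.3,0,0,0,0.1167,0],[12.1,-13.8,0,0,0,0.1167,0],[10.4,-15.1,0,0,0,0.1167,0],[8.6,-16.2,0,0,0,0.1167,0],[4.5,-11.7,0,0,0,0.0625,0],[3.8,-11.9,0,0,0,0.0625,0],[3,-12.1,0,0,0,0.0625,0],[2.3,-12.3,0,0,0,0.0625,0]],
])

```text
time_s: 7.25
eef_pos: [0.4792, 0.0607, 0.2084]
eef_rot: [-0.001, 0.998, 0.059, -0.001]
wrist_force: [0.4, 0.1, -0.7]
opening: 0.176
grasp_force: 58.9
```

Run:
```python
from h import *
print(pose()[0],psi(pose()[1]))
plan((.465,.10,.21),-1.55,5)
```

```text
[0.47918186 0.06074337 0.20842435] -1.452420090973972
[-1.9, -8.1, -0.3] [-0.0003, 0.0004, 0.0195]
[-2.0, -8.1, -0.3] [-0.0003, 0.0004, 0.0195]
[-2.2, -8.1, -0.3] [-0.0003, 0.0004, 0.0195]
[-2.4, -8.0, -0.3] [-0.0003, 0.0004, 0.0195]
[-2.5, -8.0, -0.3] [-0.0003, 0.0004, 0.0195]
```

Request:
jog_arm([
  [[-1.9,-8.1,-0.3,-0.0003,0.0004,0.0195,0],[-2,-8.1,-0.3,-0.0003,0.0004,0.0195,0],[-2.2,-8.1,-0.3,-0.0003,0.0004,0.0195,0],[-2.4,-8,-0.3,-0.0003,0.0004,0.0195,0],[-2.5,-8,-0.3,-0.0003,0.0004,0.0195,0],[0,0,0,0,0,0,0],[0,0,0,0,0,0,0],[0,0,0,0,0,0,0],[0,0,0,0,0,0,0],[0,0,0,0,0,0,0]],
])

```text
time_s: 8.25
eef_pos: [0.4655, 0.0991, 0.2103]
eef_rot: [0.0, 1.0, 0.012, 0.0]
wrist_force: [0.5, -0.5, -1.2]
opening: 0.165
grasp_force: 58.9
```

```bash
cat > meas2.py <<'E'
from h import *
import sys
c=cap('wrist',sys.argv[1]);W=fworld(c);f=c['frame'].astype(int);z=W[...,2]
ok=(c['z_map']>0.02)&(np.hypot(W[...,0]-.536,W[...,1]-.097)<.016)
def st(n,m):
    p=W[m]
    if len(p)<3: print(n,'none');return
    (x,y),r=cv2.minEnclosingCircle(p[:,:2].astype(np.float32));vv,uu=np.nonzero(m)
    print(n,m.sum(),p.mean(0).round(4),'circ',np.round([x,y,r],4),p[:,2].max().round(4),'px',uu.mean(),vv.mean())
st('tip',ok&(z>.1));st('collar',ok&(z<.09)&(f.max(2)<110));st('brass',ok&(f[...,2]-f[...,0]>40))
p=W[ok&(z>.1)]
if len(p): print('x edges',np.percentile(p[:,0],[0,2,50,98,100]).round(4),'y',np.percentile(p[:,1],[0,2,50,98,100]).round(4))
o2=(np.hypot(W[...,0]-.536,W[...,1]-.097)<.06)&(np.abs(z-.08)<.006)
st('red',o2&(f[...,2]-f[...,1]>60)); st('black',o2&(W[...,0]>.565)&(f.max(2)<90))
o3=(np.abs(z-.08)<.006)&(W[...,0]<.5); 
k=(z>.12)&(z<.14)&(np.abs(W[...,1]-.236)<.05)&(np.abs(W[...,0]-.53)<.04); st('other',k)
vv,uu=np.nonzero(ok); u,v=int(uu.mean()),int(vv.mean())
cv2.imwrite(f'pics/{sys.argv[1]}c.png',np.hstack([cv2.resize(c['frame'][max(v-50,0):v+50,u-50:u+50],(400,400),interpolation=cv2.INTER_CUBIC),cv2.resize(c['frame'],(400,400))]))
print('crop centre',u,v); print(pose()[0],psi(pose()[1]))
E
python3 meas2.py s1
```

```text
tip 147 [0.5364 0.1    0.104 ] circ [0.5372 0.1001 0.006 ] 0.1062 px 323.65986394557825 129.79591836734693
collar 1042 [0.5367 0.0984 0.0835] circ [0.5369 0.0991 0.0158] 0.0856 px 325.59309021113245 129.31285988483685
brass 280 [0.5378 0.0997 0.0946] circ [0.5376 0.0996 0.0069] 0.1062 px 323.9142857142857 127.74642857142857
x edges [0.5328 0.5329 0.5363 0.539  0.5391] y [0.0944 0.0944 0.0998 0.1057 0.1058]
red 107 [0.5482 0.1351 0.0815] circ [0.5478 0.1349 0.0042] 0.083 px 275.2803738317757 112.88785046728972
black 59 [0.5748 0.1021 0.0813] circ [0.5744 0.1019 0.0031] 0.0833 px 321.7118644067797 77.45762711864407
other 1658 [0.529  0.2368 0.1289] circ [0.5287 0.2389 0.0228] 0.1329 px 117.65862484921593 146.67430639324488
crop centre 327 130
[0.46547997 0.09916544 0.21039393] -1.547716411433993
```

View pics/s1c.png

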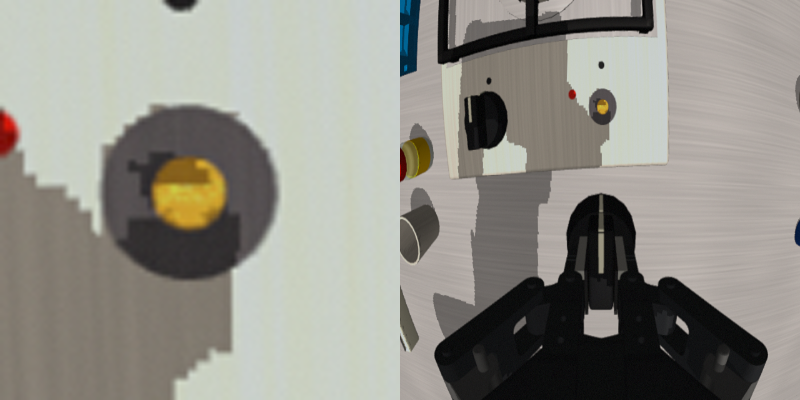

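The spindle tip is at wrist pixel (324,130), with its flat facing up the image towards the black mark (322,77), and the red mark is at (275,113). The held knob is at about (320,288) with its pointer facing the hob. I'll go closer so I can compare knob and spindle in one view.

Run:
```python
from h import *
plan((.490,.10,.140),-1.53,5)
```

```text
[4.9, -0.1, 14.1] [0.0001, -0.0002, -0.0035]
[4.9, -0.0, 14.1] [0.0001, -0.0002, -0.0035]
[4.9, -0.0, 14.1] [0.0001, -0.0002, -0.0035]
[4.9, -0.0, 14.1] [0.0001, -0.0002, -0.0035]
[4.9, 0.0, 14.1] [0.0001, -0.0002, -0.0035]
```

Request:
jog_arm([
  [[4.9,0,14,0,0,-0.0035,0],[4.9,0,14,0,0,-0.0035,0],[4.9,0,14,0,0,-0.0035,0],[4.9,0,14,0,0,-0.0035,0],[4.9,0,14,0,0,-0.0035,0],[0,0,0,0,0,0,0],[0,0,0,0,0,0,0],[0,0,0,0,0,0,0],[0,0,0,0,0,0,0],[0,0,0,0,0,0,0]],
])

```text
time_s: 9.3
eef_pos: [0.4903, 0.1002, 0.1411]
eef_rot: [0.0, 1.0, 0.02, 0.001]
wrist_force: [0.5, -0.3, -1.5]
opening: 0.172
grasp_force: 58.9
```

```bash
python3 meas2.py s2
python3 - <<'E'
from h import *
c=load('s2');W=fworld(c);f=c['frame'].astype(int);z=W[...,2];p,R=pose()
b=p[2]-.0232
m=(c['z_map']>.02)&(np.hypot(W[...,0]-p[0],W[...,1]-p[1])<.033)&(z<b+.021)&(z>b-.003)
m&=W[...,0]>p[0]+.002
q=W[m][:,:2]; zz=z[m]
# bottom rim: points near radius max; fit circle w/ cone radius r=27-3.5*(h/20)mm
from scipy.optimize import least_squares
# boundary-based: extreme x per y bin
out=[]
for y in np.arange(p[1]-.022,p[1]+.022,.002):
    i=(np.abs(q[:,1]-y)<.001)
    if i.sum()>3: j=np.argmax(np.where(i,q[:,0],-9)); out.append(q[j])
out=np.array(out)
s=least_squares(lambda v:np.hypot(out[:,0]-v[0],out[:,1]-v[1])-.027,p[:2],loss='soft_l1',f_scale=.001)
print('knob circle',s.x,'tcp',p[:2],'rms',np.std(s.fun),len(out), 'zrange',zz.min(),zz.max(),'expected base',b)
w=(np.hypot(W[...,0]-p[0],W[...,1]-p[1])<.03)&(f.min(2)>120)&(z>b+.015)
print('white',w.sum(),W[w].mean(0) if w.any() else 0)
E
```

```text
tip 294 [0.5365 0.0998 0.104 ] circ [0.5376 0.0999 0.0059] 0.1067 px 327.5986394557823 181.31292517006804
collar 1831 [0.5371 0.0981 0.0836] circ [0.5365 0.0982 0.016 ] 0.0888 px 330.0185690879301 174.98689240851994
brass 563 [0.5384 0.0999 0.0956] circ [0.5365 0.0994 0.0077] 0.1067 px 327.30550621669624 175.6305506216696
x edges [0.5324 0.5326 0.5367 0.5394 0.5396] y [0.0941 0.0942 0.0997 0.1051 0.1055]
red 189 [0.5482 0.1353 0.0813] circ [0.5478 0.135  0.0044] 0.0828 px 263.005291005291 152.31216931216932
black 112 [0.5746 0.1023 0.0813] circ [0.5748 0.1025 0.0034] 0.0833 px 325.2767857142857 105.83035714285714
other 2673 [0.5298 0.2362 0.1285] circ [0.5288 0.2394 0.023 ] 0.1331 px 60.55780022446689 199.02207257762814
crop centre 331 176
[0.49018261 0.10016982 0.14098699] -1.5298727357897919
knob circle [0.48817369 0.10090787] tcp [0.49018261 0.10016982] rms 0.00024775723202476705 23 zrange 0.11761013191484077 0.1387865359861131 expected base 0.11778699119719355
white 300 [0.49945361 0.10078341 0.16187372]
```

View pics/s2c.png

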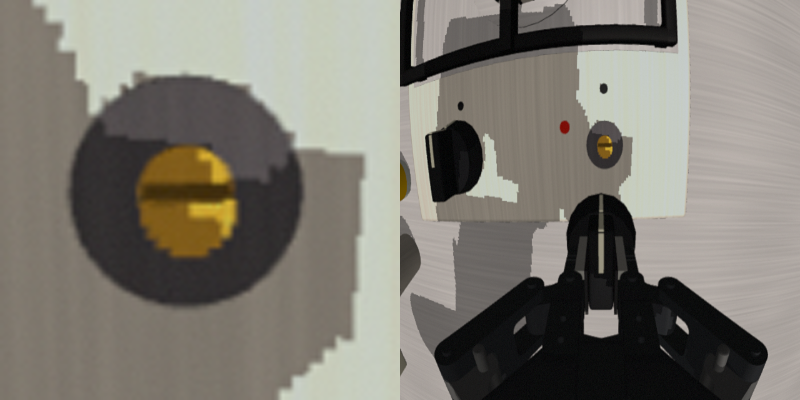

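Close view: spindle tip at (328,181), with flat and slot facing the black mark (325,106), and red mark at (263,152). The marks put the hob yaw at about 0.07 rad. The held knob is just in front. Next I'll refit the knob's offset in the tool frame from the frames before and after the grasp.

Run:
```python
from h import *
from scipy.optimize import least_squares
from scipy.spatial import ConvexHull
# camera pose in tool frame at s2
tc={}
P={'w2':((.46880609,-.28778085,.10012664),-.13856),'w3':((.46896281,-.29699746,.02320341),-.14322),'s1':((.46548,.099165,.21039),-1.547716),'s2':((.490183,.10017,.140987),-1.529873)}
for n in P:
    c=load(n);W=fworld(c);f=c['frame'].astype(int);t,y=P[n];R=Rt(y);print(n,'cam in tool',R.inv().apply(np.array(c['xyz'])-t).round(4))
    base=0 if n[0]=='w' else t[2]-.0232
    k0=np.array(t) if n!='w2' else np.array((.469,-.297,.1))
    L=R.inv().apply((W-k0).reshape(-1,3)).reshape(480,640,3); h=W[...,2]-base
    m=(c['z_map']>.02)&(np.hypot(L[...,0],L[...,1])<.033)&(L[...,0]>.004)&(h<.019)&(f.max(2)<75)&(h>(.004 if n[0]=='w' else -.004))
    # skirt surface: cone r = 27-3.5*h/20 ; fit centre to all skirt points
    q=L[m];hh=h[m]
    s=least_squares(lambda v:np.hypot(q[:,0]-v[0],q[:,1]-v[1])-(.027-.175*(hh-v[2])),[0,0,0],loss='soft_l1',f_scale=.0005)
    print(' cone',s.x.round(4),m.sum(),np.std(s.fun).round(5))
    w=(np.hypot(L[...,0],L[...,1])<.03)&(f.min(2)>110)&(h>.036)&(h<.05);q=L[w]
    print(' white',w.sum(),q.mean(0)[:2].round(4),np.percentile(q[:,0],[2,98]).round(4))
    w=(np.hypot(L[...,0],L[...,1])<.03)&(h>.039)&(h<.047)&(np.abs(L[...,1])<.006);q=L[w];print(' bar x extent',np.percentile(q[:,0],[.5,99.5]).round(4),'medtop',np.median(h[w]).round(4))
```

```text
w2 cam in tool [ 0.0733 -0.0008 -0.1436]
 cone [-0.0008  0.      0.0012] 819 0.00063
 white 202 [0.0109 0.    ] [0.0009 0.0212]
 bar x extent [-0.0216  0.0215] medtop 0.0426
w3 cam in tool [ 0.0739 -0.0009 -0.1431]
 cone [-0.0009 -0.0006  0.0013] 1855 0.00044
 white 366 [ 0.0108 -0.0002] [0.0006 0.0215]
 bar x extent [-0.0219  0.0219] medtop 0.0426
s1 cam in tool [ 0.0723 -0.0009 -0.1432]
 cone [-0.0021 -0.0007  0.0013] 1927 0.0004
 white 329 [ 0.0098 -0.0002] [-0.0001  0.02  ]
 bar x extent [-0.0234  0.0207] medtop 0.0425
s2 cam in tool [ 0.0722 -0.001  -0.1434]
 cone [-0.002  -0.0008  0.0014] 1936 0.00043
 white 325 [ 0.0099 -0.0003] [-0.0002  0.0201]
 bar x extent [-0.0231  0.0207] medtop 0.0426
```

Run:
```python
from h import *
print(pose()[1].as_matrix().round(4).tolist())
plan((.5395,.0994,.134),-1.499,6)
```

```text
[[0.9992, 0.0409, 0.0021], [0.0409, -0.9992, -0.0002], [0.0021, 0.0003, -1.0]]
[8.2, 0.5, 1.2] [0.0001, -0.0004, -0.0051]
[8.2, 0.5, 1.2] [0.0001, -0.0004, -0.0051]
[8.2, 0.5, 1.2] [0.0001, -0.0004, -0.0051]
[8.2, 0.6, 1.2] [0.0001, -0.0004, -0.0051]
[8.2, 0.6, 1.2] [0.0001, -0.0004, -0.0051]
[8.2, 0.7, 1.2] [0.0001, -0.0004, -0.0051]
```

Request:
jog_arm([
  [[8.2,0.5,1.2,0.0001,-0.0004,-0.0051,0],[8.2,0.5,1.2,0.0001,-0.0004,-0.0051,0],[8.2,0.5,1.2,0.0001,-0.0004,-0.0051,0],[8.2,0.6,1.2,0.0001,-0.0004,-0.0051,0],[8.2,0.6,1.2,0.0001,-0.0004,-0.0051,0],[8.2,0.7,1.2,0.0001,-0.0004,-0.0051,0],[0,0,0,0,0,0,0],[0,0,0,0,0,0,0],[0,0,0,0,0,0,0],[0,0,0,0,0,0,0]],
])

```text
time_s: 10.35
eef_pos: [0.539, 0.0995, 0.1333]
eef_rot: [-0.0, 0.999, 0.036, -0.001]
wrist_force: [0.2, 0.3, 0.5]
opening: 0.173
grasp_force: 58.9
```

Run:
```python
from h import *
print(pose()[0],psi(pose()[1]),ctrl.get_obs()['wrist_force'],pose()[1].as_matrix()[:,2].round(4))
plan((.5395,.0994,.1225),-1.499,6)
```

```text
[0.53897847 0.09945377 0.13328545] -1.4992168660560494 [0.18167578 0.32339499 0.45896192] [-1.4e-03  2.0e-04 -1.0e+00]
[0.1, 0.0, 1.8] [-0.0001, 0.0002, -0.0]
[0.1, 0.0, 1.8] [-0.0001, 0.0002, -0.0]
[0.1, 0.0, 1.8] [-0.0001, 0.0002, -0.0]
[0.1, 0.0, 1.8] [-0.0001, 0.0002, -0.0]
[0.1, 0.0, 1.8] [-0.0001, 0.0002, -0.0]
[0.1, 0.0, 1.8] [-0.0001, 0.0002, -0.0]
```

Request:
jog_arm([
  [[0.1,0,1.8,0,0.0002,0,0],[0.1,0,1.8,0,0.0002,0,0],[0.1,0,1.8,0,0.0002,0,0],[0.1,0,1.8,0,0.0002,0,0],[0.1,0,1.8,0,0.0002,0,0],[0.1,0,1.8,0,0.0002,0,0],[0,0,0,0,0,0,0],[0,0,0,0,0,0,0],[0,0,0,0,0,0,0],[0,0,0,0,0,0,0]],
])

```text
time_s: 11.35
eef_pos: [0.5399, 0.0995, 0.1225]
eef_rot: [-0.0, 0.999, 0.036, 0.0]
wrist_force: [-0.5, -0.7, -0.3]
opening: 0.174
grasp_force: 58.9
```

Run:
```python
from h import *
o=ctrl.get_obs();print(pose()[0],psi(pose()[1]),o['wrist_force'],o['torque'],pose()[1].as_matrix()[:,2].round(4))
plan((.5395,.0994,.1140),-1.499,5)
```

```text
[0.53993409 0.09946228 0.12253999] -1.4993389637564971 [-0.4844185  -0.6955843  -0.25937211] [-0.02368129 -0.0634177   0.00983782] [ 0.e+00  4.e-04 -1.e+00]
[-0.1, 0.0, 1.7] [-0.0001, -0.0, -0.0001]
[-0.1, 0.0, 1.7] [-0.0001, -0.0, -0.0001]
[-0.1, 0.0, 1.7] [-0.0001, -0.0, -0.0001]
[-0.1, 0.0, 1.7] [-0.0001, -0.0, -0.0001]
[-0.1, 0.0, 1.7] [-0.0001, -0.0, -0.0001]
```

The knob is 4.7 mm past the tip with almost no force, so the bore is on the spindle. Continuing down.

Request:
jog_arm([
  [[0,0,1.7,0,0,0,0],[0,0,1.7,0,0,0,0],[0,0,1.7,0,0,0,0],[0,0,1.7,0,0,0,0],[0,0,1.7,0,0,0,0],[0,0,0,0,0,0,0],[0,0,0,0,0,0,0],[0,0,0,0,0,0,0],[0,0,0,0,0,0,0],[0,0,0,0,0,0,0]],
])

```text
time_s: 12.35
eef_pos: [0.5399, 0.0994, 0.114]
eef_rot: [-0.0, 0.999, 0.036, -0.0]
wrist_force: [0.0, 0.3, -0.5]
opening: 0.169
grasp_force: 58.9
```

Request:
jog_arm([
  [[0,0,1,0,0,0,0],[0,0,1,0,0,0,0],[0,0,1,0,0,0,0],[0,0,1,0,0,0,0],[0,0,1,0,0,0,0],[0,0,1,0,0,0,0],[0,0,1,0,0,0,0],[0,0,0.6,0,0,0,0],[0,0,0,0,0,0,0],[0,0,0,0,0,0,0]],
])

```text
time_s: 13.35
eef_pos: [0.54, 0.0994, 0.1068]
eef_rot: [-0.0, 0.999, 0.036, 0.0]
wrist_force: [-1.9, -0.3, 7.2]
opening: 0.171
grasp_force: 59.7
```

Run:
```python
from h import *
o=ctrl.get_obs();print(pose()[0],psi(pose()[1]),o['wrist_force'],o['torque'],pose()[1].as_matrix()[:,2].round(4),o['q'])
```

```text
[0.53998629 0.09941799 0.10680566] -1.4992472552487077 [-1.85979442 -0.25927113  7.22072838] [-0.05152853  0.45717063  0.02616523] [ 1.e-04  3.e-04 -1.e+00] [-3.43205319e-02  2.69845876e-01  1.77285109e+00  3.11298851e-04
  1.09877444e+00  1.46478522e+00]
```

Request:
jog_arm([
  [[-0.2,0,0.4,0,0,0,0],[-0.2,0,0.4,0,0,0,0],[0,0,0.2,0,0,0,0],[0,0,0,0,0,0,0],[0,0,0,0,0,0,0],[0,0,0,0,0,0,0],[0,0,0,0,0,0,0],[0,0,0,0,0,0,0],[0,0,0,0,0,0,0],[0,0,0,0,0,0,0]],
])

```text
time_s: 14.35
eef_pos: [0.5399, 0.0995, 0.1062]
eef_rot: [-0.0, 0.999, 0.036, 0.0]
wrist_force: [-1.8, -0.6, 7.9]
opening: 0.172
grasp_force: 60.2
```

Request:
jog_arm([
  [[0,-0.1,0,0,0,-0.08,0],[0,-0.1,0,0,0,-0.08,0],[0,-0.1,0,0,0,-0.08,0],[0,-0.1,0,0,0,-0.08,0],[0,-0.1,0,0,0,-0.08,0],[0,-0.1,0,0,0,-0.08,0],[0,-0.1,0,0,0,-0.08,0],[0,0,0,0,0,0,0],[0,0,0,0,0,0,0],[0,0,0,0,0,0,0]],
])

```text
time_s: 15.35
eef_pos: [0.54, 0.1004, 0.1062]
eef_rot: [-0.0, 0.951, 0.311, 0.001]
wrist_force: [-1.8, 1.7, 7.1]
opening: 0.173
grasp_force: 59.9
```

Run:
```python
from h import *
o=ctrl.get_obs();print(pose()[0],psi(pose()[1]),o['wrist_force'],o['torque'],pose()[1].as_matrix()[:,2].round(4))
```

```text
[0.54003312 0.10040663 0.10624412] -0.9392811261421995 [-1.80624166  1.73544166  7.14488113] [ 0.28393728  0.28322433 -0.01468159] [ 1.8e-03  9.0e-04 -1.0e+00]
```

Request:
jog_arm([
  [[0,-0.1,0.1,0,0,-0.08,0],[0,-0.1,0.1,0,0,-0.08,0],[0,-0.1,0.1,0,0,-0.08,0],[0,-0.1,0.1,0,0,-0.08,0],[0,-0.1,0,0,0,-0.08,0],[0,-0.1,0,0,0,-0.08,0],[0,-0.1,0,0,0,-0.08,0],[0,-0.1,0,0,0,-0.08,0],[0,0,0,0,0,0,0],[0,0,0,0,0,0,0]],
])

```text
time_s: 16.35
eef_pos: [0.5391, 0.1011, 0.1062]
eef_rot: [-0.0, 0.805, 0.594, 0.001]
wrist_force: [-4.7, 1.8, 11.5]
opening: 0.17
grasp_force: 60.5
```

Run:
```python
from h import *
o=ctrl.get_obs();print(pose()[0],psi(pose()[1]),o['wrist_force'],o['torque'],pose()[1].as_matrix()[:,2].round(4))
c=cap('wrist','e1');cv2.imwrite('pics/e1c.png',c['frame'][100:480,120:520])
```

```text
[0.53907887 0.10114771 0.10618617] -0.29895582870263515 [-4.74261653  1.77598509 11.49428043] [ 0.36141125  0.74527718 -0.00834537] [ 0.001   0.0011 -1.    ]
```

View pics/e1c.png

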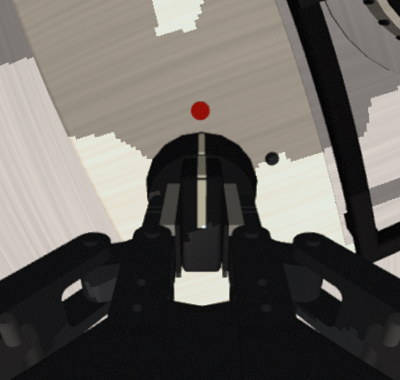

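The crop shows the held knob's pointer aimed almost at the red mark (200,110), with the black mark at (272,158). I'll turn a little further to take up the play.

Request:
jog_arm([
  [[0,-0.15,0,0,0,-0.05,0],[0,-0.15,0,0,0,-0.05,0],[0,-0.15,0,0,0,-0.04,0],[0,-0.15,0,0,0,-0.04,0],[0,0,0,0,0,0,0],[0,0,0,0,0,0,0],[0,0,0,0,0,0,0],[0,0,0,0,0,0,0],[0,0,0,0,0,0,0],[0,0,0,0,0,0,0]],
])

```text
time_s: 17.4
eef_pos: [0.5386, 0.1012, 0.1062]
eef_rot: [0.0, 0.748, 0.664, 0.001]
wrist_force: [-3.3, 1.6, 11.0]
opening: 0.172
grasp_force: 60.4
```

Run:
```python
from h import *
o=ctrl.get_obs();print(pose()[0],psi(pose()[1]),o['wrist_force'],o['torque'],o['grasp_force'],pose()[1].as_matrix()[:,2].round(4))
c=cap('wrist','e2');W=fworld(c);f=c['frame'].astype(int);z=W[...,2];p=pose()[0]
w=(np.hypot(W[...,0]-p[0],W[...,1]-p[1])<.03)&(f.min(2)>110)&(abs(z-.125)<.006);q=W[w][:,:2];m=q.mean(0);u,s,V=np.linalg.svd(q-m,full_matrices=False)
print('line angle',np.arctan2(V[0,1],V[0,0])%np.pi,w.sum(),'knob centre',m-.0105*V[0]*np.sign(V[0,1]),'top z',np.median(z[w]))
```

```text
[0.53864031 0.10121474 0.10618639] -0.11918142195566346 [-3.28456634  1.57475794 11.0001329 ] [0.34201173 0.61364011 0.02563846] 60.41088402271271 [ 0.0013  0.0011 -1.    ]
line angle 1.4546863155862066 391 knob centre [0.53843192 0.10160914] top z 0.12626867426295602
```

```bash
python3 -c "
from bench import ctrl
print(ctrl.hand_in())"
```

```text
the job is handed in; nothing more can be done
None
```

I fitted the knob on the bare spindle, pressed it in with the valve off, turned it anticlockwise to the red mark, and handed in at about 17.5 s still gripped and pressed. The hand-in gave no verdict; final readings were about 4.5 mm pressed, the knob turned about 1.38 rad, and a 60 N grip.

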